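# Load the stencil cell into the tracing projector

## Robot

A 6-joint arm with a two-finger parallel gripper is mounted at the origin on the work surface. World frame = base frame: x ahead of the robot, y to its left, z up, the work surface at z = 0. Lengths are in m, angles in rad, forces in N, time in s.
With the tool pointing down it reaches from about 0.35 to 0.975 m from the base axis. Payload 17.4 kg.
Tool frame: the origin (TCP) lies at the very end of the fingers, on their centre line; the grasp point (between the pads) lies 19 mm behind it (env.pinch_z is the z of the grasp point in the tool frame, in m); z points along the fingers, y is the line along which they close (so a half turn about z gives the same grasp; the last joint's range is limited). The gripper opens to 85 mm and grips with 20 to 120 N. Pads are 22 mm wide; open, the fingers measure 114 mm over their backs; the gripper's body (76 mm by 85 mm) begins 54 mm behind the grasp point. The pads swing forward as they close: fully open they stand 13 mm farther back than shut.
Start: joints at [1.116, 0.116, 1.442, -0, 1.584, -0.038], TCP at [0.273, 0.617, 0.231] pointing down, gripper open.
Joint ranges: [-2.83, 2.83], [-0.83, 2.19], [0.07, 2.5], [-1.14, 4.28], [0.01, 3], [-2.97, 2.97]. Speed limits (rad/s): [1.89, 1.89, 2.22, 3.14, 3.14, 3.14].

## Interface

Orientations are given as [roll, pitch, yaw] about the fixed x, y, z axes, in that order (R = Rz(yaw) Ry(pitch) Rx(roll)).
In Python, from cell import env gives the robot as it stands.
- The arm moves only by the tool servo_tool, never from a script. Its argument "increments" is a list of rows, each an object with "hand": the opening, from -1 (shut) to 1 (fully open); "dp": the shift along the world's x, y, z as a fraction of full scale, a list of three; "rot": the turn, a rotation vector about the world's x, y, z as a fraction of full scale, a list of three. In form: [{"hand": hand, "dp": [x, y, z], "rot": [wx, wy, wz]}, ...]. A call has 1 to 20 rows; each row is the pose to reach, as a shift and turn from the pose commanded when the call began; what a row does not reach only later rows make up. Full scale, the value 1, is 0.2 m for a shift and 45 degrees for a turn. A row lasts 1/10 s, in which the tool goes at most 50 mm and 8.59 degrees, less where a joint would pass 70% of its speed; a pose out of reach is approached as far as the arm can. A call with a number of a shift or a turn outside -1 to 1 is refused whole. A call with a gripper value outside its range is refused whole. The fingers move at their own pace and stop on an object; "grip_force" is the grip in N (left out, the last holds). Time passes only in rows, so rows that repeat a pose let the fingers close. It gives the time, the measured TCP pose, the force, the opening and the grip force at its end, in the units of the state.
- env.state(): the state, without advancing time (a new reading comes with each control period).
- env.get_image(name): name is "side" or "top"; returns a dict with "frame" (480x640x3 uint8, red, green, blue), "range_z" (480x640 float32, m along the optical axis (not along the pixel's ray), 0 where there is no reading), "K" (3x3 intrinsics, pixels), "k1" (the pictures are not rectified: a ray, as slopes to the right and down, at radius r is drawn at 1 + k1 r^2 times it, then the intrinsics apply), "position" and "rotation" of the camera in the world. Camera axes: x right, y down, z forward; pixel columns grow to the right and rows downward; lengths in m; the calibration is good to about 2 mm. A picture is of the moment at which its call begins.
- env.job_done(): hands the job in; it is judged then, once.
The state is a dict: "time": time; "joint_pos": joint angles; "joint_velocities": joint speeds; "effort": joint torques, N m; "tcp_pos": TCP position; "eef_rot": TCP orientation; "ft_force": force on the tool from outside, world axes, zero at the start; "ft_torque": the same for the moment, N m; "gripper_width": opening from 0.0 (shut) to 1.0 (fully open); "grasp_force": force on a finger pad.
Only numpy, scipy, OpenCV 4.12 (cv2) and the standard library are available. Lean on these libraries where they do the work, as an engineer would, in place of code of your own. Each camera call takes 0.05 s, during which the arm holds its last target. There are 200 camera calls.

## Task

Load the red-capped stencil cell into the empty square socket of the tracing projector, fully home and with its clear faces looking at the lamp and the lens so that the light passes through it; then slide the brass keeper ring over the cell's steel stem until it lies flat on the red cap. Lower both parts, do not drop them, and leave the spare cell and the other things on the desk where they are.

Things in the scene. Friction and masses are not known exactly. Their poses are not given: they have to be found in the camera images.
- cell: The stencil cell: upright block 32 x 32 x 60 mm, bright red cap (top 8 mm), brown horse motif in the glass; above the cap a round steel stem 16 mm thick, 20 mm tall (last 5 mm taper to 8 mm). Clear glass faces look along its own +x and -x (a white mark on the cap top beside each), black faces along +y and -y. Origin: centre of underside; z up. About 0.12 kg. Any yaw.
- keeper: Brass keeper ring, lying flat: outside diameter 40 mm, bore 20 mm, 16 mm tall, 0.14 kg. Origin: centre of its underside; z along its bore.
- projector: Tracing projector, fixed. Blue plate 280 (x) x 90 (y) x 22 mm. Light runs along its x: black lamp box on the -x side (face 55 mm from the socket centre, 70 mm wide, top 92 mm above desk), dark lens barrel on the +x side (starts 60 mm from it, top 80 mm). The +y and -y sides of the socket are free above the plate. Origin: plate underside on the desk, below the socket centre; z up.
- seat (a point): Centre of the floor of the projector's socket, 6 mm above the desk; axes as the projector's. The socket is a square hole 35 x 35 mm, 16 mm deep, mouth 22 mm above the desk with a 3 mm chamfer, sides along the projector's x and y. A cell also fits a quarter turn wrong. Seated, the cell's underside is at this point, its cap top 66 mm and stem tip 86 mm above the desk.
- spare_cell: Bystander, not to be used: a cell of the same shape and size (32 x 32 x 60 mm plus 20 mm stem) with a blue cap and a leaf motif. Origin: centre of its underside.
- log_slice: Bystander: round bark-edged slice of wood with a burnt horse, 110 mm diameter, 22 mm tall, flat on the desk. Origin: centre of its underside.
- knife: Bystander: yellow and black craft knife, about 130 x 18 x 12 mm, lying along its own x. Origin: centre of its underside.
- torch: Bystander: steel hand torch 40 mm in diameter with a black head, 130 mm tall, standing. Origin: centre of its underside.
- brush: Bystander: brush, 170 mm long, lying along its own x.
Mind the look-alikes: they are no part of the job. There is more than one size of the keeper; the job needs the smallest.

How it is judged:
By the outcome, as a careful person would: the job done as asked, in the order asked, and still so for the second after the job is handed in, with the robot touching nothing.
It also fails if it takes over 72 s, if anything falls off the work surface, if the arm or the gripper's body presses on something with over 40 N, if the wrist force passes 120 N, or if a joint passes its speed limit or range.

## Working session

There is one attempt and no reset: what is moved stays moved. The work goes in short steps, Python scripts to look and compute and a tool call to move; the robot and the scene stay as the last step left them, time stands still between calls to the robot, and variables do not carry over. Pictures are saved under pics/ and viewed, at most 10 in all, crops included, and the job is handed in when it is done.

Besides the shell and the picture viewer there is one more tool, called after "Call:" by a JSON object that holds its "method" and its "body", one argument or row to a line. servo_tool: Moves the arm, as the interface text tells. Shift numbers are shares of 0.2 m and turn numbers shares of 45 degrees, none past 1 either way. Its arguments: {"type":"object","properties":{"increments":{"type":"array","items":{"type":"object","properties":{"hand":{"type":"number"},"dp":{"type":"array","items":{"type":"number"}},"rot":{"type":"array","items":{"type":"number"}}}}},"grip_force":{"type":"number"}},"required":["increments"]}

```bash
ls; mkdir -p pics; cat > h.py <<'E'
import numpy as np, cv2, pickle
from cell import env
def shot(n):
    d=env.get_image(n); pickle.dump(d,open(f'{n}.pkl','wb')); return d
def load(n): return pickle.load(open(f'{n}.pkl','rb'))
def cloud(d):
    K=np.array(d['K']);h,w=d['range_z'].shape
    u,v=np.meshgrid(np.arange(w),np.arange(h))
    p=cv2.undistortPointsIter(np.stack([u,v],-1).reshape(-1,1,2).astype(float),K,np.array([d['k1'],0,0,0.]),None,None,(3,50,1e-9)).reshape(h,w,2)
    z=d['range_z']
    c=np.dstack([p[...,0]*z,p[...,1]*z,z])
    return c@np.array(d['rotation']).T+np.array(d['position'])
def pix2plane(d,uv,zw):
    K=np.array(d['K'])
    p=cv2.undistortPointsIter(np.array(uv,float).reshape(-1,1,2),K,np.array([d['k1'],0,0,0.]),None,None,(3,50,1e-9)).reshape(-1,2)
    r=np.c_[p,np.ones(len(p))]@np.array(d['rotation']).T
    o=np.array(d['position']); return o+r*((zw-o[2])/r[:,2])[:,None]
def save(d,f,box=None,s=1):
    im=d['frame'][...,::-1]
    if box: x0,y0,x1,y1=box; im=im[y0:y1,x0:x1]
    cv2.imwrite('pics/'+f,cv2.resize(im,None,fx=s,fy=s,interpolation=cv2.INTER_CUBIC))
E
python3 - <<'E'
from h import *
for n in('top','side'):
    d=shot(n);save(d,n+'0.png');print(n,d['position'],np.array(d['rotation']).round(3).tolist(),np.array(d['K']).tolist(),d['k1'])
print(env.state(),env.pinch_z)
E
```

```text
pics
top [ 0.32172601 -0.07130005  1.02828657] [-2.953, -0.014, -1.546] [[464.19473817900564, 0.0, 317.8582801071611], [0.0, 464.19473817900564, 242.81970618042246], [0.0, 0.0, 1.0]] -0.06806959795088184
side [ 0.12544784 -0.83453922  0.96544771] [-2.377, -0.021, -0.432] [[517.2266375765342, 0.0, 323.97798507953536], [0.0, 517.2266375765342, 227.98237859167287], [0.0, 0.0, 1.0]] -0.06275170442199002
{'time': 0.1, 'joint_pos': array([ 1.11622373e+00,  1.16421789e-01,  1.44219992e+00,  5.80531737e-05,
        1.58395498e+00, -3.77911161e-02]), 'joint_velocities': array([-1.73815867e-03, -1.26316492e-03, -9.59556126e-04, -1.79815022e-03,
        9.04175161e-05, -1.82350757e-03]), 'effort': array([ 2.12529987e-03, -7.33673930e+01, -6.33791113e+01, -4.61891602e-05,
        5.21366601e-03,  1.24521556e-06]), 'tcp_pos': array([0.27317054, 0.6170802 , 0.23064602]), 'eef_rot': array([-3.14061151e+00, -9.51864754e-05,  2.72481186e+00]), 'ft_force': array([ 0.38103512,  0.46059294, -0.17429947]), 'ft_torque': array([-0.00399223, -0.00902449, -0.02690361]), 'grasp_force': 0.0, 'gripper_width': 1.00041095924839} -0.0187
```

View pics/top0.png

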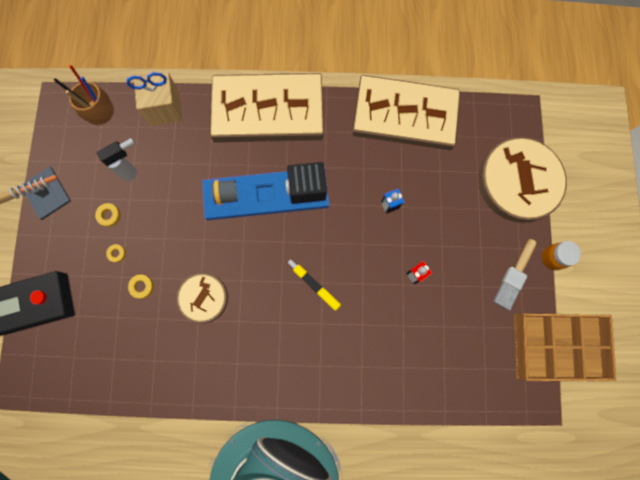

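View pics/side0.png

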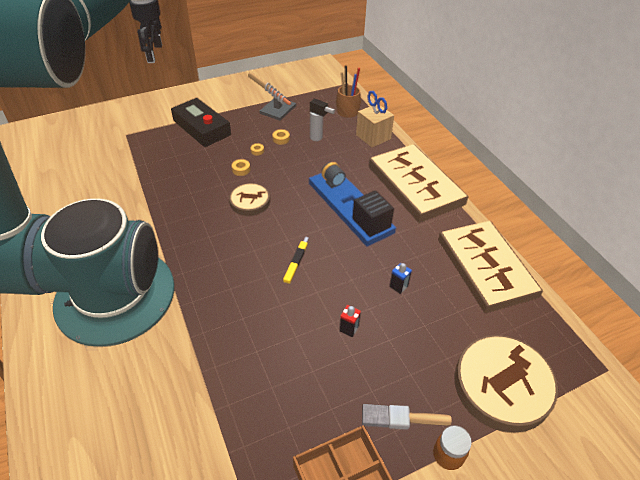

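The top view shows the red-capped cell at (420,271) and the blue spare at (392,200). There are three rings, at (107,214), (116,253) and (140,286), and the one at (116,253) looks smallest. The projector socket is at (264,193), with the lamp box on the right and the lens on the left. The side view agrees: red cell (350,320), small ring (257,148).

```bash
python3 - <<'E'
s=open('h.py').read()
s=s.replace("d=env.get_image(n);","d=env.get_image(n); d['rotation']=Rotation.from_euler('xyz',d['rotation']).as_matrix();").replace("import numpy","from scipy.spatial.transform import Rotation\nimport numpy",1)
open('h.py','w').write(s)
E
python3 - <<'E'
from h import *
t=shot('top');s=shot('side')
C=cloud(t)
for n,(u,v) in dict(desk=(300,350),cell=(424,268),ring=(107,214),ring2=(116,253),ring3=(140,286),spare=(392,200),plate=(300,208),slice=(202,298),lampt=(307,180),sock=(264,193)).items(): print(n,C[v,u].round(4))
a=[cv2.resize(t['frame'][y:y+h,x:x+w],(400,300),interpolation=cv2.INTER_CUBIC) for x,y,w,h in((400,256,40,30),(85,190,120,90),(200,155,132,99))]
a.append(cv2.resize(s['frame'][300:345,320:380],(400,300),interpolation=cv2.INTER_CUBIC))
cv2.imwrite('pics/crop1.png',np.vstack([np.hstack(a[:2]),np.hstack(a[2:])])[...,::-1])
E
```

```text
desk [ 0.2808 -0.0479 -0.0015]
cell [ 0.4563 -0.3019  0.0773]
ring [ 0.5736  0.4081 -0.0043]
ring2 [ 0.4829  0.3766 -0.0032]
ring3 [ 0.4099  0.3142 -0.0033]
spare [ 0.6068 -0.2394  0.0571]
plate [ 0.5941 -0.0384  0.0156]
slice [0.386  0.1674 0.0199]
lampt [ 0.6353 -0.0536  0.091 ]
sock [0.6304 0.0456 0.0043]
```

View pics/crop1.png

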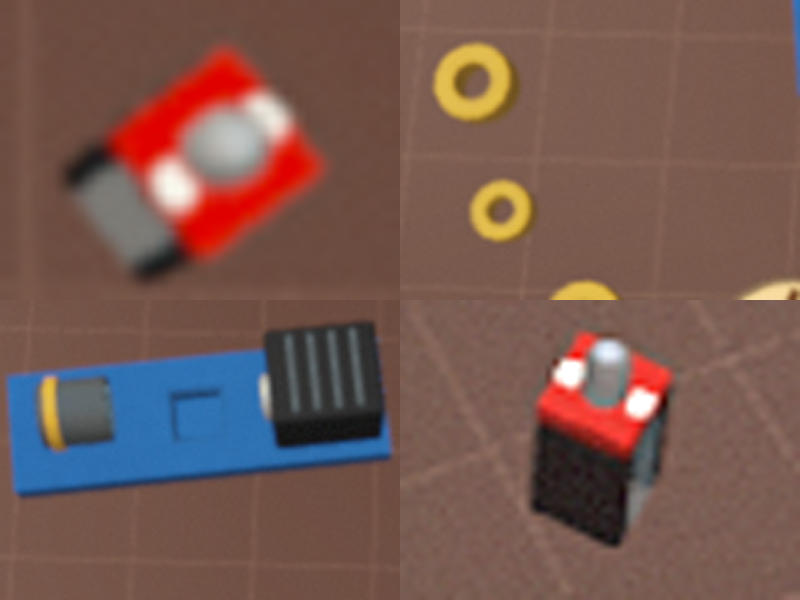

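The close crop confirms the choice. The red-capped cell has white marks at about (417,274) and (427,267) beside the stem, and its black face points at the side camera. The ring at about (115.5,253) is clearly the smallest of the three. The socket is at about (265,193). Next I fit models to the outlines in both cameras.

```bash
cat > fit.py <<'E'
from h import *
from scipy.optimize import minimize
def proj(d,P):
    c=(P-np.array(d['position']))@d['rotation']
    return cv2.projectPoints(c,np.zeros(3),np.zeros(3),np.array(d['K']),np.array([d['k1'],0,0,0.]))[0].reshape(-1,2)
def sil(d,P,box,S=8):
    x0,y0,x1,y1=box; q=(proj(d,P)-[x0,y0]+.5)*S-.5
    m=np.zeros(((y1-y0)*S,(x1-x0)*S),np.uint8)
    cv2.fillConvexPoly(m,cv2.convexHull(np.round(q*16).astype(np.int32)),1,shift=4)
    return cv2.resize(m.astype(np.float32),(x1-x0,y1-y0),interpolation=cv2.INTER_AREA)
def boxpts(lx,ly,z0,z1,cx=0,cy=0): return np.array([[cx+a*lx/2,cy+b*ly/2,z] for a in(-1,1) for b in(-1,1) for z in(z0,z1)])
def cyl(r,z0,z1):
    a=np.linspace(0,2*np.pi,60)
    return np.vstack([np.c_[r*np.cos(a),r*np.sin(a),0*a+z] for z in(z0,z1)])
def pose(P,p):
    c,s=np.cos(p[2]),np.sin(p[2]); return P@np.array([[c,-s,0],[s,c,0],[0,0,1]]).T+[p[0],p[1],0]
def fit(items,P,p0,yaw=True):
    "items: (d,softmask,weight,box)"
    def f(p):
        p=p if yaw else [p[0],p[1],0]
        return sum((w*(sil(d,pose(P,p),b)-m)**2).sum() for d,m,w,b in items)
    st=np.array([.006,.006,.1])[:3 if yaw else 2]; p=np.array(p0,float)[:len(st)]
    for _ in range(2):
        r=minimize(f,p,method='Nelder-Mead',options=dict(initial_simplex=np.vstack([p]+[p+np.eye(len(st))[i]*st[i] for i in range(len(st))]),xatol=1e-5,fatol=1e-4)); p=r.x
    return r.x.round(4),round(r.fun,2)
def crop(a,b): return a[b[1]:b[3],b[0]:b[2]]
def soft(sc,lo,hi): return np.clip((sc-lo)/(hi-lo),0,1).astype(np.float32)
def red(d,b):
    f=crop(d['frame'].astype(float),b); m=soft(f[...,0]-np.maximum(f[...,1],f[...,2]),40,200)
    hull=np.zeros(m.shape,np.uint8); pts=cv2.findNonZero((m>.5).astype(np.uint8)); cv2.fillConvexPoly(hull,cv2.convexHull(pts),1)
    return np.maximum(m,cv2.erode(hull,np.ones((3,3),np.uint8)).astype(np.float32))
E
python3 - <<'E'
from fit import *
t,s=load('top'),load('side')
cap=boxpts(.032,.032,.052,.060)
bt,bs=(400,255,442,292),(330,295,372,345)
it=[(t,red(t,bt),1,bt)];si=[(s,red(s,bs),1,bs)]
for i in (it,si,it+si):
    print('cell',fit(i,cap,[.455,-.30,-.9]))
# ring
def yel(d,b):
    f=crop(d['frame'].astype(float),b); m=soft(f[...,0]-f[...,2],35,120); pts=cv2.findNonZero((m>.5).astype(np.uint8))
    h=np.zeros(m.shape,np.uint8);cv2.fillConvexPoly(h,cv2.convexHull(pts),1);return np.maximum(m,cv2.erode(h,np.ones((3,3),np.uint8)).astype(np.float32))
bt,bs=(100,238,132,268),(246,138,269,159)
it=[(t,yel(t,bt),1,bt)];si=[(s,yel(s,bs),1,bs)]
for i in (it,si,it+si): print('ring',fit(i,cyl(.02,0,.016),[.483,.377],False))
def blue(d,b):
    f=crop(d['frame'].astype(float),b); return soft(f[...,2]-f[...,0],20,80)
bt,bs=(190,150,345,230),(295,160,405,250)
def wt(m,b,igs):
    w=np.ones(m.shape)
    for x0,y0,x1,y1 in igs: w[max(0,y0-b[1]):y1-b[1],max(0,x0-b[0]):x1-b[0]]=0
    return w
mt,ms=blue(t,bt),blue(s,bs)
it=[(t,mt,wt(mt,bt,[(283,155,335,205),(208,174,242,207),(252,180,278,205)]),bt)]
si=[(s,ms,wt(ms,bs,[(345,185,400,237),(313,160,350,195),(335,190,362,212)]),bs)]
for i in (it,si,it+si): print('proj',fit(i,boxpts(.28,.09,0,.022),[.63,.045,-1.5]), fit(i,boxpts(.28,.09,0,.022),[.63,.045,-1.6]))
E
```

```text
cell (array([ 0.453 , -0.3006, -0.9165]), np.float64(14.84))
cell (array([ 0.4541, -0.2993, -0.9155]), np.float64(23.4))
cell (array([ 0.4533, -0.3003, -0.9119]), np.float64(41.61))
ring (array([0.4814, 0.3736]), np.float64(15.61))
ring (array([0.4818, 0.3717]), np.float64(5.05))
ring (array([0.4814, 0.3728]), np.float64(22.45))
proj (array([ 0.6295,  0.0417, -1.4362]), np.float64(37.76)) (array([ 0.6295,  0.0418, -1.436 ]), np.float64(37.77))
proj (array([ 0.6346,  0.0457, -1.4079]), np.float64(56.08)) (array([ 0.6335,  0.0455, -1.4181]), np.float64(56.18))
proj (array([ 0.6298,  0.0424, -1.4369]), np.float64(107.27)) (array([ 0.6296,  0.042 , -1.4365]), np.float64(107.35))
```

Both cameras agree on the cell (0.453, -0.300, x-axis yaw -0.914) and on the ring (0.481, 0.373). The socket is near (0.630, 0.042), and the projector's +x points at yaw 1.705. I'll move above the cell first.

Call:
{"method": "servo_tool", "body": {
  "increments": [
    {"hand": 1, "dp": [0.4, -1, 0], "rot": [0, 0, -0.637]},
    {"hand": 1, "dp": [0.4, -1, 0], "rot": [0, 0, -0.637]},
    {"hand": 1, "dp": [0.4, -1, 0], "rot": [0, 0, -0.637]},
    {"hand": 1, "dp": [0.4, -1, 0], "rot": [0, 0, -0.637]},
    {"hand": 1, "dp": [0.4, -1, 0], "rot": [0, 0, -0.637]}
  ]
}}

```text
time: 0.7
tcp_pos: [0.3544, 0.414, 0.2316]
eef_rot: [3.141, 0.001, 2.22]
ft_force: [-0.4, 0.4, -0.5]
gripper_width: 1.0
grasp_force: 0.0
```

Call:
{"method": "servo_tool", "body": {
  "increments": [
    {"hand": 1, "dp": [0.5, -1, 0], "rot": [0, 0, 0]},
    {"hand": 1, "dp": [0.5, -1, 0], "rot": [0, 0, 0]},
    {"hand": 1, "dp": [0.5, -1, 0], "rot": [0, 0, 0]},
    {"hand": 1, "dp": [0.5, -1, 0], "rot": [0, 0, 0]},
    {"hand": 1, "dp": [0.5, -1, 0], "rot": [0, 0, 0]}
  ]
}}

```text
time: 1.2
tcp_pos: [0.4543, 0.2145, 0.2314]
eef_rot: [3.141, 0.0, 2.223]
ft_force: [-0.0, 0.0, 0.0]
gripper_width: 0.998
grasp_force: 0.0
```

Call:
{"method": "servo_tool", "body": {
  "increments": [
    {"hand": 1, "dp": [0, -1, 0], "rot": [0, 0, 0]},
    {"hand": 1, "dp": [0, -1, 0], "rot": [0, 0, 0]},
    {"hand": 1, "dp": [0, -1, 0], "rot": [0, 0, 0]},
    {"hand": 1, "dp": [0, -1, 0], "rot": [0, 0, 0]},
    {"hand": 1, "dp": [0, -1, 0], "rot": [0, 0, 0]}
  ]
}}

```text
time: 1.7
tcp_pos: [0.4532, 0.0127, 0.2315]
eef_rot: [-3.141, 0.001, 2.219]
ft_force: [0.8, 1.1, 1.0]
gripper_width: 1.002
grasp_force: 0.0
```

Call:
{"method": "servo_tool", "body": {
  "increments": [
    {"hand": 1, "dp": [0, -1, 0], "rot": [0, 0, 0]},
    {"hand": 1, "dp": [0, -1, 0], "rot": [0, 0, 0]},
    {"hand": 1, "dp": [0, -1, 0], "rot": [0, 0, 0]},
    {"hand": 1, "dp": [0, -1, 0], "rot": [0, 0, 0]},
    {"hand": 1, "dp": [0, -1, 0], "rot": [0, 0, 0]}
  ]
}}

```text
time: 2.2
tcp_pos: [0.453, -0.1868, 0.2308]
eef_rot: [-3.141, -0.0, 2.221]
ft_force: [-0.6, 0.6, -0.5]
gripper_width: 0.999
grasp_force: 0.0
```

Call:
{"method": "servo_tool", "body": {
  "increments": [
    {"hand": 1, "dp": [0, -0.585, 0], "rot": [0, 0, 0]},
    {"hand": 1, "dp": [0, -0.585, 0], "rot": [0, 0, 0]},
    {"hand": 1, "dp": [0, -0.585, 0], "rot": [0, 0, 0]},
    {"hand": 1, "dp": [0, -0.585, 0], "rot": [0, 0, 0]},
    {"hand": 1, "dp": [0, -0.585, 0], "rot": [0, 0, 0]}
  ]
}}

```text
time: 2.7
tcp_pos: [0.4536, -0.2989, 0.2311]
eef_rot: [3.141, -0.001, 2.225]
ft_force: [-0.1, -0.0, -0.1]
gripper_width: 1.001
grasp_force: 0.0
```

Call:
{"method": "servo_tool", "body": {
  "increments": [
    {"hand": 1, "dp": [0, -0.006, -0.2], "rot": [0, 0, 0]},
    {"hand": 1, "dp": [0, -0.006, -0.4], "rot": [0, 0, 0]},
    {"hand": 1, "dp": [0, -0.006, -0.55], "rot": [0, 0, 0]},
    {"hand": 1, "dp": [0, -0.006, -0.7], "rot": [0, 0, 0]},
    {"hand": 1, "dp": [0, -0.006, -0.8], "rot": [0, 0, 0]},
    {"hand": 1, "dp": [0, -0.006, -0.9], "rot": [0, 0, 0]},
    {"hand": 1, "dp": [0, -0.006, -1], "rot": [0, 0, 0]},
    {"hand": 1, "dp": [0, -0.006, -1], "rot": [0, 0, 0]}
  ]
}}

```text
time: 3.5
tcp_pos: [0.4527, -0.2987, 0.0291]
eef_rot: [-3.141, -0.003, 2.226]
ft_force: [0.5, 0.7, 0.9]
gripper_width: 1.0
grasp_force: 0.0
```

Call:
{"method": "servo_tool", "body": {
  "increments": [
    {"hand": 1, "dp": [0, 0, -0.03], "rot": [0, 0, 0]},
    {"hand": 0.2, "dp": [0, 0, -0.03], "rot": [0, 0, 0]},
    {"hand": 0, "dp": [0, 0, -0.03], "rot": [0, 0, 0]},
    {"hand": -0.5, "dp": [0, 0, -0.03], "rot": [0, 0, 0]},
    {"hand": -0.5, "dp": [0, 0, -0.03], "rot": [0, 0, 0]},
    {"hand": -1, "dp": [0, 0, -0.03], "rot": [0, 0, 0]},
    {"hand": -1, "dp": [0, 0, -0.03], "rot": [0, 0, 0]},
    {"hand": -1, "dp": [0, 0, -0.03], "rot": [0, 0, 0]},
    {"hand": -1, "dp": [0, 0, -0.03], "rot": [0, 0, 0]},
    {"hand": -1, "dp": [0, 0, -0.03], "rot": [0, 0, 0]}
  ],
  "grip_force": 35
}}

```text
time: 4.5
tcp_pos: [0.4536, -0.3012, 0.026]
eef_rot: [3.141, 0.001, 2.224]
ft_force: [-0.5, 1.8, 6.8]
gripper_width: 0.369
grasp_force: 35.5
```

Call:
{"method": "servo_tool", "body": {
  "increments": [
    {"hand": -1, "dp": [0, 0, 0.05], "rot": [0, 0, 0]},
    {"hand": -1, "dp": [0, 0, 0.15], "rot": [0, 0, 0]},
    {"hand": -1, "dp": [0, 0, 0.35], "rot": [0, 0, 0]},
    {"hand": -1, "dp": [0, 0, 0.55], "rot": [0, 0, 0]},
    {"hand": -1, "dp": [0, 0, 0.7], "rot": [0, 0, 0]},
    {"hand": -1, "dp": [0, 0, 0.75], "rot": [0, 0, 0]},
    {"hand": -1, "dp": [0, 0, 0.75], "rot": [0, 0, 0]}
  ]
}}

```text
time: 5.2
tcp_pos: [0.4536, -0.3012, 0.1767]
eef_rot: [3.141, 0.002, 2.224]
ft_force: [-0.3, 0.2, -1.4]
gripper_width: 0.369
grasp_force: 34.9
```

Call:
{"method": "servo_tool", "body": {
  "increments": [
    {"hand": -1, "dp": [0.1, 0.15, 0], "rot": [0, 0, -0.07]},
    {"hand": -1, "dp": [0.2, 0.3, 0], "rot": [0, 0, -0.15]},
    {"hand": -1, "dp": [0.3, 0.45, 0], "rot": [0, 0, -0.25]},
    {"hand": -1, "dp": [0.4, 0.6, 0], "rot": [0, 0, -0.35]},
    {"hand": -1, "dp": [0.5, 0.75, 0], "rot": [0, 0, -0.45]},
    {"hand": -1, "dp": [0.55, 0.9, 0], "rot": [0, 0, -0.55]},
    {"hand": -1, "dp": [0.6, 1, 0], "rot": [0, 0, -0.66]},
    {"hand": -1, "dp": [0.6, 1, 0], "rot": [0, 0, -0.66]}
  ]
}}

```text
time: 6.0
tcp_pos: [0.5734, -0.0987, 0.173]
eef_rot: [-3.139, -0.001, 1.706]
ft_force: [-0.1, -0.3, -1.6]
gripper_width: 0.369
grasp_force: 35.1
```

Call:
{"method": "servo_tool", "body": {
  "increments": [
    {"hand": -1, "dp": [0.05, 0.15, 0], "rot": [0, 0, 0]},
    {"hand": -1, "dp": [0.1, 0.3, 0], "rot": [0, 0, 0]},
    {"hand": -1, "dp": [0.2, 0.45, 0], "rot": [0, 0, 0]},
    {"hand": -1, "dp": [0.25, 0.6, 0], "rot": [0, 0, 0]},
    {"hand": -1, "dp": [0.285, 0.71, 0], "rot": [0, 0, 0]},
    {"hand": -1, "dp": [0.285, 0.71, 0], "rot": [0, 0, 0]},
    {"hand": -1, "dp": [0.285, 0.71, 0], "rot": [0, 0, 0]}
  ]
}}

```text
time: 6.7
tcp_pos: [0.6298, 0.0406, 0.1738]
eef_rot: [-3.139, 0.0, 1.707]
ft_force: [0.1, -0.5, -1.0]
gripper_width: 0.368
grasp_force: 35.1
```

```bash
cp top.pkl top0.pkl; cp side.pkl side0.pkl; python3 - <<'E'
from fit import *
t0,s0=load('top0'),load('side0'); t,s=shot('top'),shot('side')
st=env.state(); print(st['tcp_pos'],st['eef_rot'])
P=np.array([.6296,.0419,1.7054]); H=np.array([*st['tcp_pos'][:2],st['eef_rot'][2]]); zb=st['tcp_pos'][2]-.026
def q(l,w,z): return np.array([[l/2,w/2,z],[l/2,-w/2,z],[-l/2,-w/2,z],[-l/2,w/2,z]])
def tile(d,c,hw,hh,polys,k):
    x0,y0=c[0]-hw,c[1]-hh
    im=cv2.resize(d['frame'][y0:y0+2*hh,x0:x0+2*hw],(400,300),interpolation=cv2.INTER_CUBIC).copy(); sc=400/(2*hw)
    for p,col in polys: cv2.polylines(im,[np.round((proj(d,p)-[x0,y0]+.5)*sc-.5).astype(np.int32)],True,col,1)
    return im
po=[(pose(q(.035,.035,.022),P),(255,255,0)),(pose(q(.28,.09,.022),P),(0,255,0)),(pose(q(.035,.035,.006),P),(255,0,255))]
hp=[(pose(q(.032,.032,z),H),c) for z,c in((zb,(0,255,0)),(zb+.06,(255,255,0)))]
im=np.vstack([np.hstack([tile(t0,(266,190),72,54,po,0),tile(s0,(350,203),56,42,po,0)]),np.hstack([tile(t,(264,180),56,42,hp,0),tile(s,(348,150),56,42,hp,0)])])
cv2.imwrite('pics/ov1.png',im[...,::-1])
E
```

```text
[0.62981804 0.0399557  0.17448711] [-3.14036052e+00  1.15997245e-04  1.70580384e+00]
```

View pics/ov1.png

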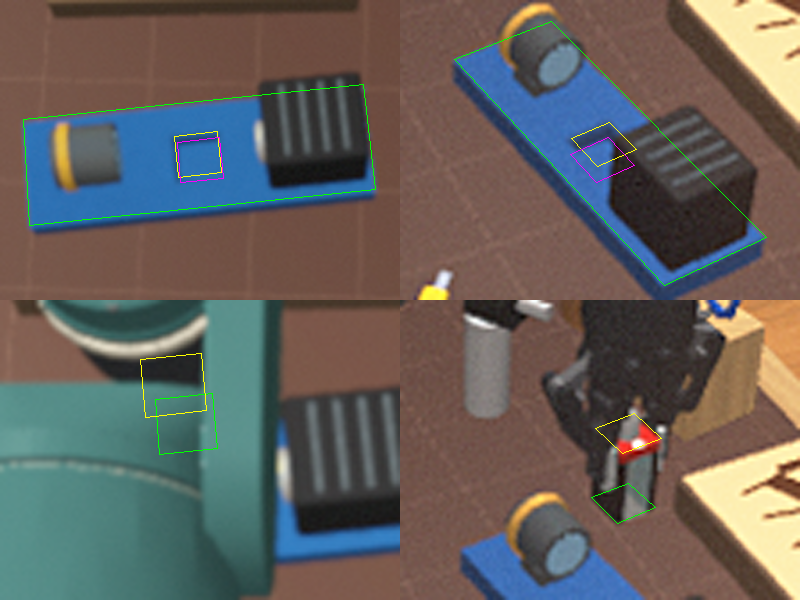

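Tiles 1 and 2: the predicted plate and socket outlines lie on the real ones in both cameras. The held cell is in view only from the side (cap at about (639,443) in that tile). I need a larger view to judge its offset.

```bash
python3 - <<'E'
from fit import *
s=load('side'); H=np.array([.6298,.0400,1.7058]); zb=.1485
x0,y0,sc=335,135,10
im=cv2.resize(s['frame'][y0:y0+60,x0:x0+70],None,fx=sc,fy=sc,interpolation=cv2.INTER_CUBIC).copy()
def q(z): l=.032;return np.array([[l/2,l/2,z],[l/2,-l/2,z],[-l/2,-l/2,z],[-l/2,l/2,z]])
for z,c in((zb,(0,255,0)),(zb+.052,(0,255,255)),(zb+.06,(255,255,0))):
    p=(proj(s,pose(q(z),H))-[x0,y0]+.5)*sc-.5; cv2.polylines(im,[np.round(p).astype(np.int32)],True,c,1); print(p.round().tolist())
a=((proj(s,pose(np.array([[0,0,zb+.06],[.001,0,zb+.06],[0,.001,zb+.06],[0,0,zb+.061]]),H))-[x0,y0]+.5)*sc-.5); print((a[1:]-a[0]).round(2))
cv2.imwrite('pics/held.png',im[...,::-1])
E
```

```text
[[105.0, 283.0], [210.0, 242.0], [283.0, 311.0], [178.0, 354.0]]
[[115.0, 116.0], [223.0, 75.0], [299.0, 144.0], [191.0, 186.0]]
[[117.0, 89.0], [226.0, 49.0], [302.0, 117.0], [193.0, 159.0]]
[[-2.38 -2.17]
 [-3.4   1.29]
 [ 0.27 -3.35]]
```

View pics/held.png

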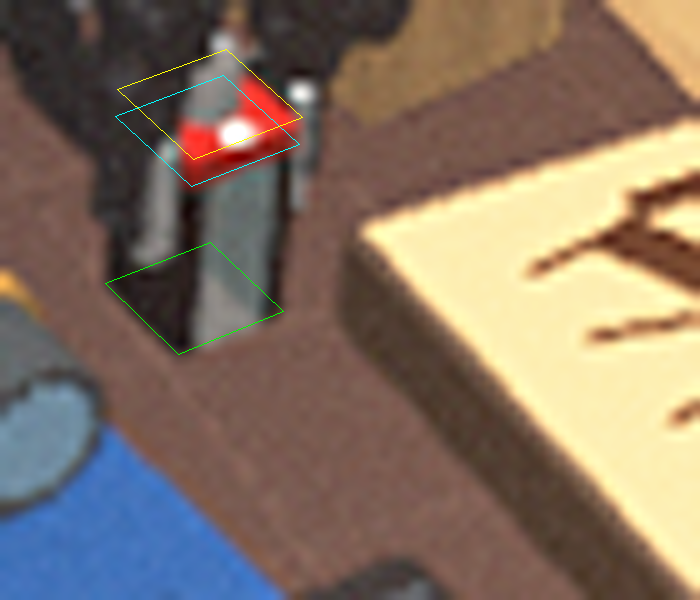

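The prediction lies on the held cell within about 1 mm: near cap corner (190,186), bottom corner about (185,350). The grey clear face points at the lamp. Next I nudge y by +1.7 mm and lower to just above the mouth.

Call:
{"method": "servo_tool", "body": {
  "increments": [
    {"hand": -1, "dp": [0, 0.009, -0.15], "rot": [0, 0, 0]},
    {"hand": -1, "dp": [0, 0.009, -0.3], "rot": [0, 0, 0]},
    {"hand": -1, "dp": [0, 0.009, -0.42], "rot": [0, 0, 0]},
    {"hand": -1, "dp": [0, 0.009, -0.5], "rot": [0, 0, 0]},
    {"hand": -1, "dp": [0, 0.009, -0.55], "rot": [0, 0, 0]},
    {"hand": -1, "dp": [0, 0.009, -0.58], "rot": [0, 0, 0]},
    {"hand": -1, "dp": [0, 0.009, -0.58], "rot": [0, 0, 0]}
  ]
}}

```text
time: 7.5
tcp_pos: [0.6303, 0.0426, 0.0593]
eef_rot: [-3.141, 0.0, 1.706]
ft_force: [-0.1, 0.1, -0.4]
gripper_width: 0.37
grasp_force: 35.2
```

Call:
{"method": "servo_tool", "body": {
  "increments": [
    {"hand": -1, "dp": [0, 0, -0.02], "rot": [0, 0, 0]},
    {"hand": -1, "dp": [0, 0, -0.03], "rot": [0, 0, 0]},
    {"hand": -1, "dp": [0, 0, -0.04], "rot": [0, 0, 0]},
    {"hand": -1, "dp": [0, 0, -0.05], "rot": [0, 0, 0]},
    {"hand": -1, "dp": [0, 0, -0.06], "rot": [0, 0, 0]},
    {"hand": -1, "dp": [0, 0, -0.07], "rot": [0, 0, 0]},
    {"hand": -1, "dp": [0, 0, -0.07], "rot": [0, 0, 0]}
  ]
}}

```text
time: 8.2
tcp_pos: [0.6301, 0.0428, 0.0449]
eef_rot: [-3.141, -0.0, 1.706]
ft_force: [0.0, -0.4, -0.6]
gripper_width: 0.371
grasp_force: 35.1
```

Call:
{"method": "servo_tool", "body": {
  "increments": [
    {"hand": -1, "dp": [0, 0, -0.01], "rot": [0, 0, 0]},
    {"hand": -1, "dp": [0, 0, -0.02], "rot": [0, 0, 0]},
    {"hand": -1, "dp": [0, 0, -0.03], "rot": [0, 0, 0]},
    {"hand": -1, "dp": [0, 0, -0.04], "rot": [0, 0, 0]},
    {"hand": -1, "dp": [0, 0, -0.05], "rot": [0, 0, 0]},
    {"hand": -1, "dp": [0, 0, -0.055], "rot": [0, 0, 0]},
    {"hand": -1, "dp": [0, 0, -0.06], "rot": [0, 0, 0]},
    {"hand": -1, "dp": [0, 0, -0.06], "rot": [0, 0, 0]}
  ]
}}

```text
time: 9.0
tcp_pos: [0.6302, 0.0428, 0.0331]
eef_rot: [-3.141, -0.0, 1.706]
ft_force: [-1.9, -0.4, -2.0]
gripper_width: 0.37
grasp_force: 35.0
```

Call:
{"method": "servo_tool", "body": {
  "increments": [
    {"hand": -1, "dp": [0, 0, -0.004], "rot": [0, 0, 0]},
    {"hand": -1, "dp": [0, 0, -0.007], "rot": [0, 0, 0]},
    {"hand": -1, "dp": [0, 0, -0.01], "rot": [0, 0, 0]},
    {"hand": -1, "dp": [0, 0, -0.01], "rot": [0, 0, 0]}
  ]
}}

```text
time: 9.4
tcp_pos: [0.6302, 0.0428, 0.032]
eef_rot: [-3.141, 0.0, 1.706]
ft_force: [-9.2, -0.9, 9.2]
gripper_width: 0.368
grasp_force: 36.4
```

Floor contact comes at exactly the expected seated height. I release and rise.

Call:
{"method": "servo_tool", "body": {
  "increments": [
    {"hand": -0.2, "dp": [0, 0, 0], "rot": [0, 0, 0]},
    {"hand": 0.3, "dp": [0, 0, 0], "rot": [0, 0, 0]},
    {"hand": 0.8, "dp": [0, 0, 0], "rot": [0, 0, 0]},
    {"hand": 0.8, "dp": [0, 0, 0], "rot": [0, 0, 0]},
    {"hand": 0.8, "dp": [0, 0, 0], "rot": [0, 0, 0]},
    {"hand": 0.8, "dp": [0, 0, 0], "rot": [0, 0, 0]}
  ]
}}

```text
time: 10.0
tcp_pos: [0.6303, 0.0428, 0.0313]
eef_rot: [3.142, 0.0, 1.706]
ft_force: [0.6, 0.6, 0.7]
gripper_width: 0.901
grasp_force: 0.0
```

Call:
{"method": "servo_tool", "body": {
  "increments": [
    {"hand": 0.8, "dp": [0, 0, 0.1], "rot": [0, 0, 0]},
    {"hand": 0.8, "dp": [0, 0, 0.25], "rot": [0, 0, 0]},
    {"hand": 0.8, "dp": [0, 0, 0.45], "rot": [0, 0, 0]},
    {"hand": 0.8, "dp": [0, 0, 0.7], "rot": [0, 0, 0]},
    {"hand": 0.8, "dp": [0, 0, 0.85], "rot": [0, 0, 0]},
    {"hand": 0.8, "dp": [0, 0, 0.85], "rot": [0, 0, 0]}
  ]
}}

```text
time: 10.6
tcp_pos: [0.6317, 0.0429, 0.2069]
eef_rot: [3.134, 0.001, 1.706]
ft_force: [-0.7, -0.6, -0.2]
gripper_width: 0.899
grasp_force: 0.0
```

Call:
{"method": "servo_tool", "body": {
  "increments": [
    {"hand": 0.8, "dp": [-0.1, 0.25, 0], "rot": [0, 0, 0]},
    {"hand": 0.8, "dp": [-0.2, 0.5, 0], "rot": [0, 0, 0]},
    {"hand": 0.8, "dp": [-0.3, 0.75, 0], "rot": [0, 0, 0]},
    {"hand": 0.8, "dp": [-0.4, 1, 0], "rot": [0, 0, 0]},
    {"hand": 0.8, "dp": [-0.4, 1, 0], "rot": [0, 0, 0]}
  ]
}}

```text
time: 11.1
tcp_pos: [0.5483, 0.2462, 0.2005]
eef_rot: [-3.141, -0.001, 1.709]
ft_force: [0.3, -0.4, 0.2]
gripper_width: 0.901
grasp_force: 0.0
```

Call:
{"method": "servo_tool", "body": {
  "increments": [
    {"hand": 0.8, "dp": [-0.1, 0.25, 0], "rot": [0, 0, 0]},
    {"hand": 0.8, "dp": [-0.2, 0.4, 0], "rot": [0, 0, 0]},
    {"hand": 0.8, "dp": [-0.3, 0.55, 0], "rot": [0, 0, 0]},
    {"hand": 0.8, "dp": [-0.34, 0.65, 0], "rot": [0, 0, 0]},
    {"hand": 0.8, "dp": [-0.34, 0.65, 0], "rot": [0, 0, 0]}
  ]
}}

```text
time: 11.6
tcp_pos: [0.4812, 0.3744, 0.2004]
eef_rot: [-3.141, 0.0, 1.709]
ft_force: [0.6, -0.3, 0.3]
gripper_width: 0.901
grasp_force: 0.0
```

```bash
python3 - <<'E'
from fit import *
t,s=shot('top'),shot('side'); st=env.state(); print(st['tcp_pos'],st['eef_rot'],st['gripper_width'])
cap=boxpts(.032,.032,.058,.066)
print('exp',proj(t,np.array([[.6298,.0424,.066]])),proj(s,np.array([[.6298,.0424,.066]])))
def go(d,b): return [(d,red(d,b),1,b)]
bt,bs=(250,172,285,208),(330,170,372,215)
for n,i in(('top',go(t,bt)),('side',go(s,bs))): print(n,fit(i,cap,[.63,.0424,1.7054]))
def tile(d,b): return cv2.resize(d['frame'][b[1]:b[3],b[0]:b[2]],(400,400),interpolation=cv2.INTER_CUBIC)
cv2.imwrite('pics/seat.png',np.hstack([tile(t,(235,160,300,225)),tile(s,(315,160,380,225))])[...,::-1])
E
```

```text
[0.48235397 0.37252855 0.20061583] [-3.14098663e+00  6.86774258e-04  1.70672856e+00] 0.9003964463871049
exp [[262.64451321 184.96330836]] [[351.54299906 188.42531929]]
top (array([0.6277, 0.0422, 1.7344]), np.float64(28.31))
side (array([0.6298, 0.0414, 1.6668]), np.float64(35.64))
```

View pics/seat.png

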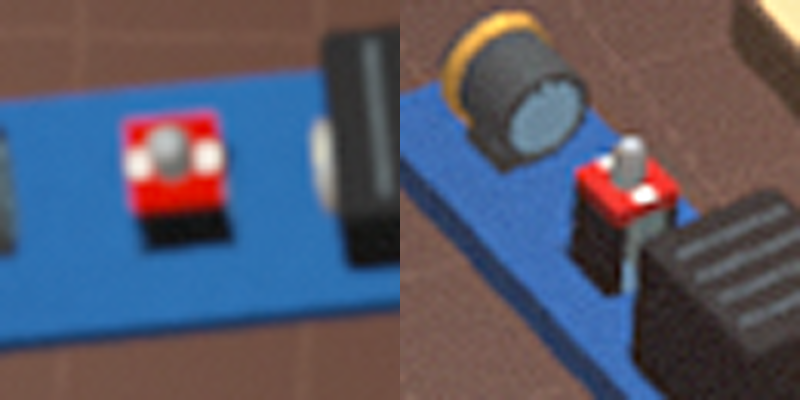

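The cell is seated square: its cap is at (262,185) in the top image, with white marks toward the lens and the lamp. The arm now stands above the small ring at (0.482, 0.373), so I descend on it.

Call:
{"method": "servo_tool", "body": {
  "increments": [
    {"hand": 0.5, "dp": [-0.003, 0, -0.2], "rot": [0, 0, 0]},
    {"hand": 0.5, "dp": [-0.003, 0, -0.4], "rot": [0, 0, 0]},
    {"hand": 0.5, "dp": [-0.003, 0, -0.6], "rot": [0, 0, 0]},
    {"hand": 0.5, "dp": [-0.003, 0, -0.75], "rot": [0, 0, 0]},
    {"hand": 0.5, "dp": [-0.003, 0, -0.85], "rot": [0, 0, 0]},
    {"hand": 0.5, "dp": [-0.003, 0, -0.92], "rot": [0, 0, 0]},
    {"hand": 0.5, "dp": [-0.003, 0, -0.96], "rot": [0, 0, 0]},
    {"hand": 0.5, "dp": [-0.003, 0, -0.98], "rot": [0, 0, 0]},
    {"hand": 0.5, "dp": [-0.003, 0, -0.985], "rot": [0, 0, 0]}
  ]
}}

```text
time: 12.6
tcp_pos: [0.4821, 0.3728, 0.0047]
eef_rot: [3.141, -0.0, 1.706]
ft_force: [0.4, 0.2, -0.1]
gripper_width: 0.749
grasp_force: 0.0
```

Call:
{"method": "servo_tool", "body": {
  "increments": [
    {"hand": 0.1, "dp": [0, 0, 0], "rot": [0, 0, 0]},
    {"hand": -0.1, "dp": [0, 0, 0], "rot": [0, 0, 0]},
    {"hand": -0.5, "dp": [0, 0, 0], "rot": [0, 0, 0]},
    {"hand": -1, "dp": [0, 0, 0], "rot": [0, 0, 0]},
    {"hand": -1, "dp": [0, 0, 0], "rot": [0, 0, 0]},
    {"hand": -1, "dp": [0, 0, 0], "rot": [0, 0, 0]},
    {"hand": -1, "dp": [0, 0, 0], "rot": [0, 0, 0]},
    {"hand": -1, "dp": [0, 0, 0], "rot": [0, 0, 0]}
  ],
  "grip_force": 35
}}

```text
time: 13.4
tcp_pos: [0.4821, 0.3731, 0.0055]
eef_rot: [3.14, -0.001, 1.706]
ft_force: [-0.3, -1.5, 6.4]
gripper_width: 0.446
grasp_force: 34.7
```

Call:
{"method": "servo_tool", "body": {
  "increments": [
    {"hand": -1, "dp": [0, 0, 0.03], "rot": [0, 0, 0]},
    {"hand": -1, "dp": [0, 0, 0.08], "rot": [0, 0, 0]},
    {"hand": -1, "dp": [0, 0, 0.2], "rot": [0, 0, 0]},
    {"hand": -1, "dp": [0, 0, 0.35], "rot": [0, 0, 0]},
    {"hand": -1, "dp": [0, 0, 0.55], "rot": [0, 0, 0]},
    {"hand": -1, "dp": [0, 0, 0.7], "rot": [0, 0, 0]},
    {"hand": -1, "dp": [0, 0, 0.8], "rot": [0, 0, 0]},
    {"hand": -1, "dp": [0, 0, 0.8], "rot": [0, 0, 0]}
  ]
}}

```text
time: 14.2
tcp_pos: [0.4825, 0.3735, 0.1685]
eef_rot: [3.137, -0.003, 1.706]
ft_force: [-0.3, 0.6, -0.2]
gripper_width: 0.442
grasp_force: 35.5
```

```bash
python3 - <<'E'
from fit import *
s=shot('side'); t=shot('top'); st=env.state(); p=st['tcp_pos']; print(p,st['eef_rot'],st['gripper_width'],st['ft_force'])
zb=p[2]-.0055; H=[p[0],p[1],0]
c=proj(s,np.array([[p[0],p[1],zb]]))[0]; x0,y0=(c-[30,30]).astype(int);sc=10
im=cv2.resize(s['frame'][y0:y0+60,x0:x0+60],None,fx=sc,fy=sc,interpolation=cv2.INTER_CUBIC).copy()
a=np.linspace(0,6.28,60)
for r,z in((.02,0),(.02,.016),(.01,.016)):
    q=np.c_[p[0]+r*np.cos(a),p[1]+r*np.sin(a),0*a+zb+z]; cv2.polylines(im,[np.round((proj(s,q)-[x0,y0]+.5)*sc-.5).astype(np.int32)],True,(0,255,0),1)
cv2.imwrite('pics/ring.png',im[...,::-1])
E
```

```text
[0.48156664 0.37276084 0.16425559] [ 3.14126773e+00 -1.61298574e-04  1.70619519e+00] 0.44747849482336105 [-0.38632746  0.05965979 -1.81029284]
```

View pics/ring.png

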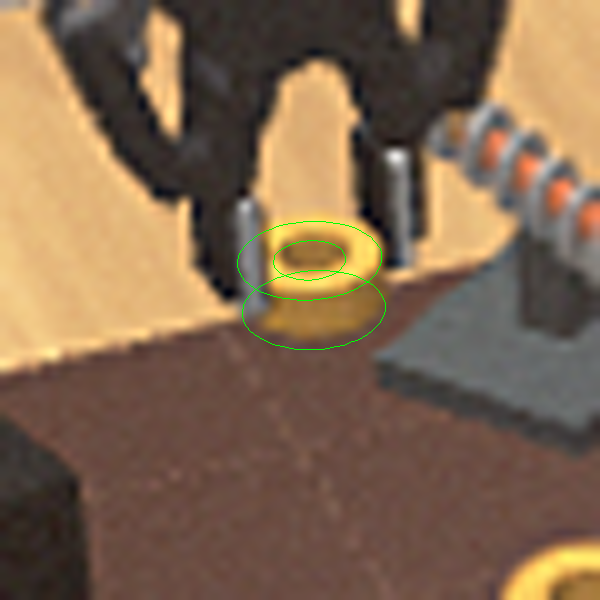

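The ring is held level, hole at (316,257) in the crop. That is about 1.5–2 mm toward world -y from the prediction at (309,260), so I'll correct over the stem.

Call:
{"method": "servo_tool", "body": {
  "increments": [
    {"hand": -1, "dp": [0.1, -0.2, 0], "rot": [0, 0, 0]},
    {"hand": -1, "dp": [0.2, -0.4, 0], "rot": [0, 0, 0]},
    {"hand": -1, "dp": [0.3, -0.6, 0], "rot": [0, 0, 0]},
    {"hand": -1, "dp": [0.4, -0.8, 0], "rot": [0, 0, 0]},
    {"hand": -1, "dp": [0.45, -1, 0], "rot": [0, 0, 0]},
    {"hand": -1, "dp": [0.45, -1, 0], "rot": [0, 0, 0]}
  ]
}}

```text
time: 14.9
tcp_pos: [0.5721, 0.1687, 0.1624]
eef_rot: [-3.139, 0.001, 1.702]
ft_force: [0.1, 0.6, -1.9]
gripper_width: 0.44
grasp_force: 35.5
```

Call:
{"method": "servo_tool", "body": {
  "increments": [
    {"hand": -1, "dp": [0.08, -0.2, 0], "rot": [0, 0, 0]},
    {"hand": -1, "dp": [0.16, -0.4, 0], "rot": [0, 0, 0]},
    {"hand": -1, "dp": [0.24, -0.55, 0], "rot": [0, 0, 0]},
    {"hand": -1, "dp": [0.285, -0.65, 0], "rot": [0, 0, 0]},
    {"hand": -1, "dp": [0.285, -0.65, -0.15], "rot": [0, 0, 0]},
    {"hand": -1, "dp": [0.285, -0.65, -0.25], "rot": [0, 0, 0]},
    {"hand": -1, "dp": [0.285, -0.65, -0.3], "rot": [0, 0, 0]},
    {"hand": -1, "dp": [0.285, -0.65, -0.3], "rot": [0, 0, 0]},
    {"hand": -1, "dp": [0.285, -0.65, -0.3], "rot": [0, 0, 0]}
  ]
}}

```text
time: 15.8
tcp_pos: [0.6288, 0.0432, 0.1048]
eef_rot: [3.141, -0.0, 1.707]
ft_force: [-0.0, -0.2, -1.6]
gripper_width: 0.447
grasp_force: 35.6
```

```bash
cp side.pkl side_held.pkl; cp top.pkl top_seat.pkl; python3 - <<'E'
from fit import *
s=shot('side'); st=env.state(); p=st['tcp_pos']; print(p,st['eef_rot'],st['ft_force'])
c=np.array([352,176]); x0,y0=c-[35,35];sc=10
im=cv2.resize(s['frame'][y0:y0+60,x0:x0+70],None,fx=sc,fy=sc,interpolation=cv2.INTER_CUBIC).copy()
def dr(q,col): cv2.polylines(im,[np.round((proj(s,q)-[x0,y0]+.5)*sc-.5).astype(np.int32)],True,col,1)
a=np.linspace(0,6.28,60)
circ=lambda x,y,r,z:np.c_[x+r*np.cos(a),y+r*np.sin(a),0*a+z]
zb=p[2]-.0055
for r,z in((.02,0),(.02,.016),(.01,.016)): dr(circ(p[0],p[1],r,zb+z),(0,255,0))
for r,z in((.004,.086),(.008,.066)): dr(circ(.629,.042,r,z),(255,0,255))
o=np.array([[0,0,0],[1,0,0],[0,1,0],[0,0,1]])*.001+[p[0],p[1],zb]; q=proj(s,o)*sc; print((q[1:]-q[0]).round(2))
cv2.imwrite('pics/over.png',im[...,::-1])
E
```

```text
[0.62902206 0.0431742  0.10530179] [3.14050829e+00 5.63885518e-05 1.70651973e+00] [-0.32562136  0.11773307 -1.02914943]
[[ 3.48 -1.01]
 [-1.77 -2.35]
 [ 0.23 -2.97]]
```

View pics/over.png

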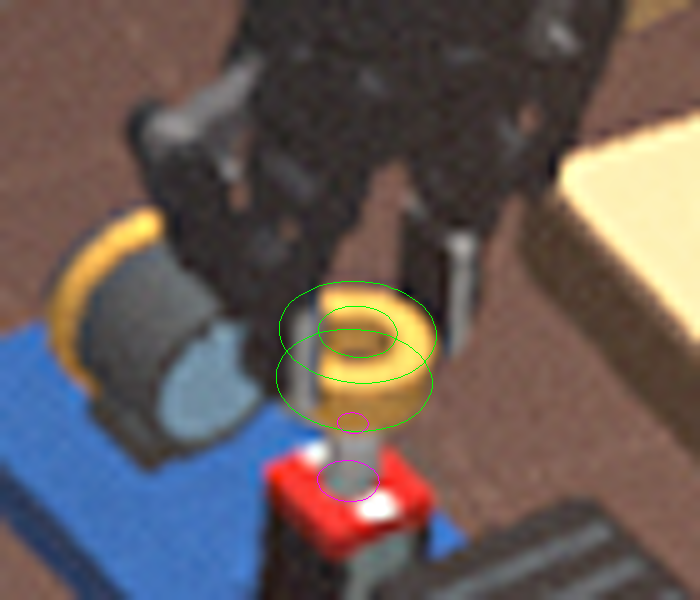

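The ring sits over the stem: ring centre about (358,360), stem about (354,470), agreeing with the projections within about 1 mm. I make a small correction (+0.5 mm in x, -1 mm in y), then lower slowly while watching force.

Call:
{"method": "servo_tool", "body": {
  "increments": [
    {"hand": -1, "dp": [0.003, -0.005, -0.03], "rot": [0, 0, 0]},
    {"hand": -1, "dp": [0.003, -0.005, -0.06], "rot": [0, 0, 0]},
    {"hand": -1, "dp": [0.003, -0.005, -0.075], "rot": [0, 0, 0]},
    {"hand": -1, "dp": [0.003, -0.005, -0.085], "rot": [0, 0, 0]},
    {"hand": -1, "dp": [0.003, -0.005, -0.095], "rot": [0, 0, 0]},
    {"hand": -1, "dp": [0.003, -0.005, -0.1], "rot": [0, 0, 0]},
    {"hand": -1, "dp": [0.003, -0.005, -0.1], "rot": [0, 0, 0]}
  ]
}}

```text
time: 16.55
tcp_pos: [0.6293, 0.0418, 0.0842]
eef_rot: [-3.142, -0.0, 1.706]
ft_force: [-0.6, -0.2, -1.5]
gripper_width: 0.445
grasp_force: 35.6
```

Call:
{"method": "servo_tool", "body": {
  "increments": [
    {"hand": -1, "dp": [0, 0, -0.01], "rot": [0, 0, 0]},
    {"hand": -1, "dp": [0, 0, -0.015], "rot": [0, 0, 0]},
    {"hand": -1, "dp": [0, 0, -0.02], "rot": [0, 0, 0]},
    {"hand": -1, "dp": [0, 0, -0.02], "rot": [0, 0, 0]}
  ]
}}

```text
time: 16.95
tcp_pos: [0.6292, 0.0418, 0.0801]
eef_rot: [-3.141, -0.0, 1.706]
ft_force: [0.5, -0.3, -2.1]
gripper_width: 0.445
grasp_force: 35.6
```

Call:
{"method": "servo_tool", "body": {
  "increments": [
    {"hand": -1, "dp": [0, 0, -0.01], "rot": [0, 0, 0]},
    {"hand": -1, "dp": [0, 0, -0.02], "rot": [0, 0, 0]},
    {"hand": -1, "dp": [0, 0, -0.03], "rot": [0, 0, 0]},
    {"hand": -1, "dp": [0, 0, -0.035], "rot": [0, 0, 0]},
    {"hand": -1, "dp": [0, 0, -0.035], "rot": [0, 0, 0]}
  ]
}}

```text
time: 17.45
tcp_pos: [0.6292, 0.0418, 0.0731]
eef_rot: [-3.141, -0.0, 1.706]
ft_force: [-0.6, 0.0, -1.6]
gripper_width: 0.444
grasp_force: 35.6
```

Call:
{"method": "servo_tool", "body": {
  "increments": [
    {"hand": -1, "dp": [0, 0, -0.003], "rot": [0, 0, 0]},
    {"hand": -1, "dp": [0, 0, -0.006], "rot": [0, 0, 0]},
    {"hand": -1, "dp": [0, 0, -0.008], "rot": [0, 0, 0]},
    {"hand": -1, "dp": [0, 0, -0.008], "rot": [0, 0, 0]}
  ]
}}

```text
time: 17.85
tcp_pos: [0.6293, 0.0418, 0.0717]
eef_rot: [-3.142, 0.0, 1.706]
ft_force: [0.4, 0.2, -2.0]
gripper_width: 0.446
grasp_force: 35.6
```

Call:
{"method": "servo_tool", "body": {
  "increments": [
    {"hand": -1, "dp": [0, 0, -0.003], "rot": [0, 0, 0]},
    {"hand": -1, "dp": [0, 0, -0.005], "rot": [0, 0, 0]},
    {"hand": -1, "dp": [0, 0, -0.005], "rot": [0, 0, 0]}
  ]
}}

```text
time: 18.15
tcp_pos: [0.6295, 0.0418, 0.0716]
eef_rot: [3.141, 0.0, 1.706]
ft_force: [-2.7, -0.3, 5.7]
gripper_width: 0.448
grasp_force: 36.3
```

Call:
{"method": "servo_tool", "body": {
  "increments": [
    {"hand": -1, "dp": [0, 0, -0.003], "rot": [0, 0, 0]},
    {"hand": -1, "dp": [0, 0, -0.005], "rot": [0, 0, 0]},
    {"hand": -1, "dp": [0, 0, -0.005], "rot": [0, 0, 0]}
  ]
}}

```text
time: 18.45
tcp_pos: [0.6296, 0.0418, 0.0715]
eef_rot: [3.14, 0.0, 1.706]
ft_force: [-7.4, 0.1, 13.6]
gripper_width: 0.444
grasp_force: 37.0
```

Contact with the cap comes at the expected height. I release gently and retreat.

Call:
{"method": "servo_tool", "body": {
  "increments": [
    {"hand": -0.05, "dp": [0, 0, 0.005], "rot": [0, 0, 0]},
    {"hand": 0.1, "dp": [0, 0, 0.005], "rot": [0, 0, 0]},
    {"hand": 0.4, "dp": [0, 0, 0.005], "rot": [0, 0, 0]},
    {"hand": 0.7, "dp": [0, 0, 0.005], "rot": [0, 0, 0]},
    {"hand": 0.7, "dp": [0, 0, 0.005], "rot": [0, 0, 0]},
    {"hand": 0.7, "dp": [0, 0, 0.005], "rot": [0, 0, 0]}
  ]
}}

```text
time: 19.05
tcp_pos: [0.6292, 0.0418, 0.0706]
eef_rot: [-3.141, 0.0, 1.706]
ft_force: [-0.3, -0.2, 0.3]
gripper_width: 0.851
grasp_force: 0.0
```

Call:
{"method": "servo_tool", "body": {
  "increments": [
    {"hand": 0.7, "dp": [0, 0, 0.1], "rot": [0, 0, 0]},
    {"hand": 0.7, "dp": [0, 0, 0.25], "rot": [0, 0, 0]},
    {"hand": 0.7, "dp": [0, 0, 0.45], "rot": [0, 0, 0]},
    {"hand": 0.7, "dp": [0, 0, 0.7], "rot": [0, 0, 0]},
    {"hand": 0.7, "dp": [-0.3, 0.25, 0.7], "rot": [0, 0, 0]},
    {"hand": 0.7, "dp": [-0.5, 0.5, 0.7], "rot": [0, 0, 0]},
    {"hand": 0.7, "dp": [-0.6, 0.75, 0.7], "rot": [0, 0, 0]},
    {"hand": 0.7, "dp": [-0.7, 1, 0.7], "rot": [0, 0, 0]},
    {"hand": 0.7, "dp": [-0.7, 1, 0.7], "rot": [0, 0, 0]},
    {"hand": 0.7, "dp": [-0.7, 1, 0.7], "rot": [0, 0, 0]}
  ]
}}

```text
time: 20.05
tcp_pos: [0.487, 0.2458, 0.2109]
eef_rot: [3.141, -0.001, 1.711]
ft_force: [-0.4, -0.9, -0.9]
gripper_width: 0.854
grasp_force: 0.0
```

```bash
python3 - <<'E'
from fit import *
t,s=shot('top'),shot('side'); print(env.state()['ft_force'],env.state()['time'])
def tile(d,b): return cv2.resize(d['frame'][b[1]:b[3],b[0]:b[2]],(400,400),interpolation=cv2.INTER_CUBIC).copy()
im=[tile(t,(235,155,300,220)),tile(s,(315,150,380,215))]
a=np.linspace(0,6.28,60)
for i,(d,x0,y0) in enumerate(((t,235,155),(s,315,150))):
    q=proj(d,np.c_[.6293+.02*np.cos(a),.0415+.02*np.sin(a),0*a+.082]); cv2.polylines(im[i],[np.round((q-[x0,y0]+.5)*400/65-.5).astype(np.int32)],True,(0,255,0),1)
cv2.imwrite('pics/end.png',np.hstack(im)[...,::-1])
C=cloud(t); m=(np.hypot(C[...,0]-.6293,C[...,1]-.0415)<.018)&(C[...,2]>.07); print(np.percentile(C[...,2][m],[10,50,90]).round(4))
E
```

```text
[ 0.24386487 -0.29627985  0.24138004] 20.15
[0.077  0.0805 0.0835]
```

View pics/end.png

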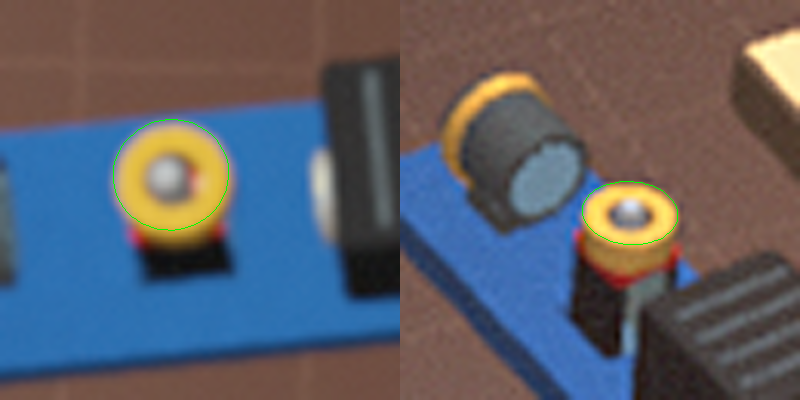

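The ring lies flat on the red cap around the stem: top view (170,178), side view (630,213). Its top matches the predicted 82 mm circle, and the cell is still seated. I hand in.

```bash
python3 -c "
from cell import env
print(env.job_done())"
```

```text
the job is handed in; nothing more can be done
None
```

The job is handed in: the red-capped cell is fully seated with its clear faces toward the lamp and lens, the smallest keeper ring lies flat on its cap, and the arm stayed clear of everything else on the desk; it took about 20 s of the 72 s allowed, and the hand-in gave no verdict.

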